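Vent the paint pot: valve to middle, bayonet lid held half way

ROBOT

A 7-joint arm with a two-finger parallel gripper is mounted at the origin on the work surface. World frame = base frame: x ahead of the robot, y to its left, z up, the work surface at z = 0. Lengths are in m, angles in rad, forces in N, time in s.
With the tool pointing down it reaches from about 0.4 to 0.925 m from the base axis. Payload 4.1 kg.
Tool frame: the origin (TCP) lies on the front face of the gripper's body, between the roots of the fingers; the fingertips stand bot.tip_extent ahead of it and the grasp point (between the pads) lies 54 mm ahead of it (bot.tip_extent is the distance from the TCP to the fingertips, in m); z points along the fingers, y is the line along which they close (so a half turn about z gives the same grasp; the last joint's range is limited). The gripper opens to 85 mm and grips with 20 to 120 N. Pads are 22 mm wide; open, the fingers measure 114 mm over their backs; the gripper's body (76 mm by 85 mm) begins 54 mm behind the grasp point. The pads swing forward as they close: fully open they stand 13 mm farther back than shut.
Start: joints at [-1.221, 0.398, 0.045, 1.537, -0.019, 1.207, -0.051], TCP at [0.282, 0.586, 0.304] pointing down, gripper open.
Joint ranges: [-2.82, 2.82], [-0.49, 2.23], [-1.37, 1.46], [0, 2.46], [-1.36, 4.5], [0.23, 2], [-2.94, 2.94]. Speed limits (rad/s): [2.57, 2.57, 3.14, 3.14, 3.14, 3.14, 3.14].

INTERFACE

Orientations are given as a unit quaternion [x, y, z, w].
In Python, from workcell import bot, capture gives the robot as it stands.
- The arm moves only by the shell command python3 -m handwheel 'ROWS' [OPENING] [FORCE]. ROWS is JSON, a list of rows, each a list of 6 numbers: the shift along the tool's x, y, z in mm, then the turn, a rotation vector about the tool's x, y, z in rad. In form: [[tx, ty, tz, wx, wy, wz], ...]. A call has 1 to 8 rows; each row shifts and turns the commanded pose from where the row before left it, along the tool's axes as they then stand; what a row does not reach is not made up. A row lasts 1/12 s, in which the tool goes at most 41.7 mm and 7.16 degrees, less where a joint would pass 70% of its speed; a pose out of reach is approached as far as the arm can. A call is refused whole if a number of a shift passes 41.7 or a number of a turn 0.125, either way. A call with a gripper value outside its range is refused whole. OPENING is the closure, from 0 (fully open) to 1 (shut), set as the call begins (- or left out, the last holds). The fingers move at their own pace and stop on an object; FORCE is the grip in N (left out, the last holds). Time passes only in rows, so rows that do not move let the fingers close. It gives the time, the measured TCP pose, the force, the opening and the grip force at its end, in the units of the state.
- bot.state(): the state, without advancing time (a new reading comes with each control period).
- capture(name): name is "side" or "top"; returns a dict with "pixels" (400x640x3 uint8, red, green, blue), "mtx" (3x3 intrinsics, pixels), "distortion" ([k1, k2, p1, p2, k3] as OpenCV has them; the pictures are not rectified), "R" (3x3) and "t" (3): a world point X has camera coordinates R X + t. Camera axes: x right, y down, z forward; pixel columns grow to the right and rows downward; lengths in m; the calibration is good to about 2 mm. A picture is of the moment at which its call begins. There is no depth.
- bot.job_done(): hands the job in; it is judged then, once.
The state is a dict: "time_s": time; "q": joint angles; "dq": joint speeds; "effort": joint torques, N m; "position": TCP position; "eef_rot": TCP orientation; "force": force on the tool from outside, world axes, zero at the start; "ft_torque": the same for the moment, N m; "finger_gap": opening from 0.0 (shut) to 1.0 (fully open); "gripper_force": force on a finger pad.
Only numpy, scipy, OpenCV 4.12 (cv2) and the standard library are available. Lean on these libraries where they do the work, as an engineer would, in place of code of your own. Each camera call takes 0.05 s, during which the arm holds its last target. There are 200 camera calls.

TASK

Vent the paint pot: first turn the selector knob beside the pot to its middle position (the two dots), then fit the bayonet lid into the pot and twist it clockwise to the half-way tick, before the lock click. The lid is sprung and would turn back, so finish while still gripping it and holding it at that half-way tick; it must never be turned on into the lock. Leave the bottles and the tape roll alone.

Things in the scene. Friction and masses are not known exactly. Their poses are not given: they have to be found in the camera images.
- lid: Loose white plastic bayonet lid, about 0.22 kg, starts upright on the bench on its plug. Origin: centre of the plug's underside, z up. Plug 54 mm wide, z 0-20 mm, foot tapered to 47 mm over 5 mm. Flange 84 mm wide, z 20-26 mm. Two lugs (10 mm round, z 2-9 mm) reach 35 mm from the axis at +x and -x, under the ends of the grip bar on top. A half turn about z makes no difference.
- lid_bar (a point): Centre of the lid's grip bar, 41 mm above the lid's origin. The bar is 60 mm long along x, 16 mm wide along y and stands 30 mm tall on the flange (15 mm below to 15 mm above this point).
- pot_mouth (a point): Mouth centre of the fixed aluminium pot (108 mm wide), at its collar's top, 105 mm above the bench; z up. Hole 58 mm wide through an 8 mm thick lip, with two 17 mm wide notches for the lugs at this +x and -x: the lid drops in with its x along this x, either way round, to 4 degrees. Fully in, its flange rests on the collar, its origin 20 mm below. It then turns clockwise only, with 3 mm play up.
- pot_half (a point): Same point as pot_mouth, but x points at the single half-way tick on the collar, 40 degrees clockwise (from above) of the entry notch; another lies opposite. The lid is half way when its bar (its x) lies along this x, either way round. The lock (double ticks) is 80 degrees clockwise of the notches; its stiff click is felt from about 58 degrees.
- lock_ring (a joint): Hidden sprung ring in the pot that the lid's lugs push round, rad. 0 at rest; met after some 8 degrees of lid turn, then grows with the clockwise turn: about 0.55 with the lid half way, 1.0 in the click, 1.28 locked. It turns the lid back with 0.08 N m at first, 0.16 N m at half way.
- selector_grip (a point): Centre of the black selector knob's grip bar, on its vertical axis, 102 mm above the bench, 180 mm from the pot's axis. x along the bar, which is 49 mm long, 14 mm wide (y) and reaches from 25 mm below to 7 mm above this point; under it a disc 52 mm wide. It turns with the knob; the pointer stripe is at its -x end.
- selector (a joint): Turn of the selector, rad, clockwise from above positive. Marked positions: 0 (one dot, end stop), 0.9 (two dots, the middle), 1.8 (three dots, end stop); at each the pointer stripe points at its dots. Starts within 0.1 of the one dot. It turns with 0.05 N m of friction and stays where it is left.
- bottle_a: Bystander: paint bottle, 60 mm diameter, 150 mm tall, origin under its centre. Leave alone.
- bottle_b: Bystander: paint bottle, 60 mm diameter, 150 mm tall, origin under its centre. Leave alone.
- tape: Bystander: roll of masking tape lying flat, 100 mm diameter, 48 mm tall, origin under its centre. Leave alone.
Things that resemble listed ones, but are neither listed nor needed, are in the scene too. Leave any brown or yellow look-alike of the lid alone.

How it is judged:
On the way, in this order (a step that is already met when the one before it is completed fails the run):
1. the selector is in its middle position, before the lid goes on (value of joint selector between 0.7 and 1.1 rad and horizontal distance between lid and pot_mouth above 0.08 m), for 0.2 s.
2. the lid is dropped fully into the pot through its entry notches (horizontal distance between lid and pot_mouth below 0.004 m and z of lid in the frame of pot_mouth below -0.0155 m and angle between lid's own z axis and vertical below 0.1 rad and angle between the x axis of lid and the x axis of pot_mouth, either way round below 0.18 rad), for 0.1 s.
At the end, for the whole second after the job is handed in: Selector within 0.2 rad of the middle; lid in the pot (centred within 4 mm, origin 15.5 mm or more below the mouth, tilt under 0.1 rad), bar within 0.14 rad of the half-way tick, sprung ring at 0.35 to 0.8 rad, still (under 0.4 rad/s), and gripped by the fingers with over 2 N (value of joint selector between 0.7 and 1.1 rad and horizontal distance between lid and pot_mouth below 0.004 m and z of lid in the frame of pot_mouth below -0.0155 m and angle between lid's own z axis and vertical below 0.1 rad and angle between the x axis of lid and the x axis of pot_half, either way round below 0.14 rad and value of joint lock_ring between 0.35 and 0.8 rad and contact force between the fingers and lid above 2 N and angular speed of lid below 0.4 rad/s); the arm keeps its last pose, push and grip.
It fails at once if the lid is turned into the lock click (value of joint lock_ring above 1 rad).
It fails at once if bottle_a is disturbed (distance of bottle_a from where it was at the start of the episode above 0.03 m or angle between bottle_a's own z axis and vertical above 0.4 rad).
It fails at once if bottle_b is disturbed (distance of bottle_b from where it was at the start of the episode above 0.03 m or angle between bottle_b's own z axis and vertical above 0.4 rad).
It fails at once if tape is disturbed (distance of tape from where it was at the start of the episode above 0.03 m or angle between tape's own z axis and vertical above 0.4 rad).
It also fails if it takes over 58 s, if anything falls off the work surface, if the arm or the gripper's body presses on something with over 40 N, if the wrist force passes 120 N, or if a joint passes its speed limit or range.

## Working session

There is one attempt and no reset: what is moved stays moved. The work goes in short steps, Python scripts to look and compute and a shell command to move; the robot and the scene stay as the last step left them, time stands still between calls to the robot, and variables do not carry over. Pictures are saved under pics/ and viewed, at most 10 in all, crops included, and the job is handed in when it is done.

```bash
ls; mkdir -p pics; python3 - <<'E'
from workcell import bot,capture
import cv2
for n in("top","side"):
    c=capture(n); cv2.imwrite(f"pics/{n}0.png",c["pixels"][:,:,::-1]); print(n,c["mtx"],c["distortion"],c["R"],c["t"])
print(bot.state(),bot.tip_extent)
E
```

```text
pics
top [[431.52356415   0.         317.58774569]
 [  0.         431.52356415 202.04966797]
 [  0.           0.           1.        ]] [-0.0117212  0.         0.         0.         0.       ] [[-0.02529143 -0.99957843 -0.0142582 ]
 [-0.98597917  0.02729552 -0.16462087]
 [ 0.16494065  0.00989479 -0.98625386]] [0.14810006 0.57309419 1.18972154]
side [[484.87064437   0.         323.28550158]
 [  0.         484.87064437 201.6814068 ]
 [  0.           0.           1.        ]] [0.01992708 0.         0.         0.         0.        ] [[ 9.98598916e-01 -5.29164899e-02 -2.25464135e-04]
 [-3.77347190e-02 -7.09100338e-01 -7.04097154e-01]
 [ 3.70984732e-02  7.03119162e-01 -7.10103617e-01]] [-0.54453555  0.18181161  1.03981586]
{'time_s': 0.1, 'q': array([-1.22099833,  0.39914345,  0.04504643,  1.5377191 , -0.018734  ,
        1.20693332, -0.0507084 ]), 'dq': array([-1.82852345e-03, -4.15207463e-04,  7.81267057e-06, -3.56860665e-03,
       -1.06578930e-04,  6.32785799e-04, -1.79937680e-04]), 'effort': array([ 3.80042082e-03, -4.76260507e+01,  1.37026202e+00, -2.54946774e+01,
        1.19470671e-02,  5.05895092e-03, -7.49024053e-06]), 'position': array([0.28180181, 0.5852543 , 0.30296654]), 'eef_rot': array([ 2.22480024e-01,  9.74936842e-01, -8.77754580e-04, -1.50974887e-04]), 'force': array([-0.1866535 ,  0.00104426,  0.03607522]), 'ft_torque': array([ 0.09087841, -0.05806042,  0.02878944]), 'gripper_force': 0.0, 'finger_gap': 1.0000504102041456} 0.0726
```

View pics/top0.png

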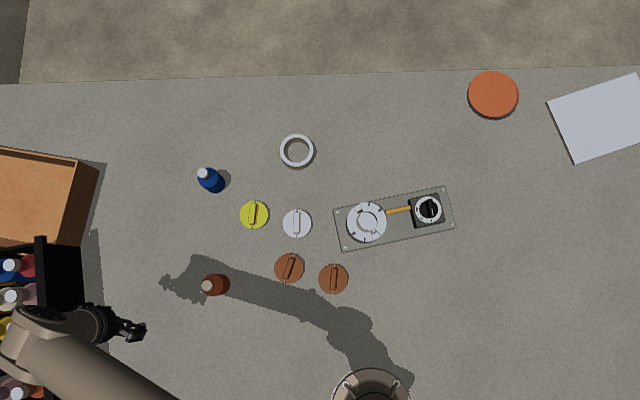

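View pics/side0.png

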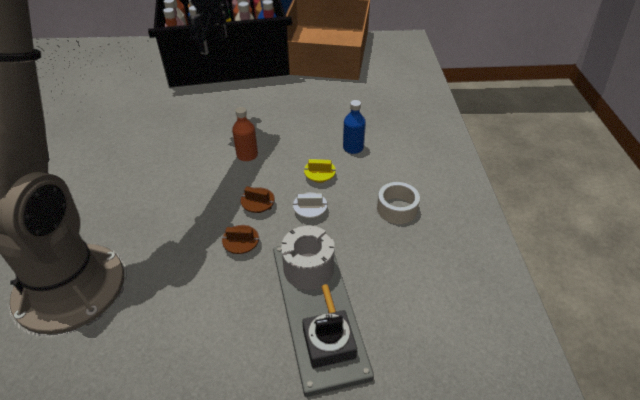

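The top view shows the lid candidates: white (297,223), yellow (254,214), brown (289,268) and brown (333,278). The white one fits "white plastic lid", and the others are the excluded look-alikes. The pot is at (366,222), the selector at (428,209), the tape at (297,150), and the bottles at (210,180) and (215,285). I'll confirm in an enlarged crop.

```bash
python3 - <<'E'
import cv2,numpy as np
t=cv2.imread("pics/top0.png");s=cv2.imread("pics/side0.png")
a=cv2.resize(t[185:255,270:460],(800,295),interpolation=cv2.INTER_CUBIC)
b=cv2.resize(s[185:285,270:400],(390,300),interpolation=cv2.INTER_CUBIC)
c=cv2.resize(s[285:385,270:400],(390,300),interpolation=cv2.INTER_CUBIC)
o=np.zeros((598,800,3),np.uint8);o[:295]=a;o[298:,:390]=b;o[298:,400:790]=c
cv2.imwrite("pics/crop1.png",o)
E
```

```text
(no output)
```

View pics/crop1.png

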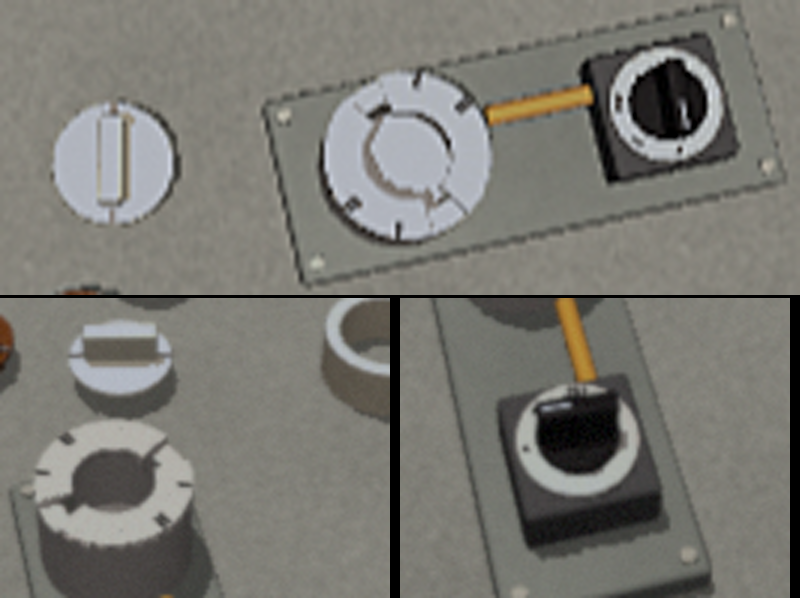

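```bash
cat > h.py <<'E'
import cv2,numpy as np
from workcell import bot,capture
def proj(c,X):
    return cv2.projectPoints(np.asarray(X,float).reshape(-1,3),cv2.Rodrigues(c["R"])[0],c["t"],c["mtx"],c["distortion"])[0].reshape(-1,2)
def ray(c,uv,z):
    p=cv2.undistortPoints(np.array([[uv]],float),c["mtx"],c["distortion"])[0,0]
    d=c["R"].T@np.r_[p,1]; o=-c["R"].T@c["t"]
    return o+d*(z-o[2])/d[2]
def ortho(c,x,y,z,half,n):
    # up=+x, left=+y, n px
    g=(np.arange(n)+.5)/n*2*half-half
    Y,X=np.meshgrid(y-g,x-g)
    P=proj(c,np.stack([X,Y,np.full_like(X,z)],-1)).astype(np.float32).reshape(n,n,2)
    return cv2.remap(c["pixels"][:,:,::-1].copy(),P[...,0],P[...,1],cv2.INTER_CUBIC)
E
python3 - <<'E'
from h import *
T,S=capture("top"),capture("side")
lid=ray(T,(297,223),.026); pot=ray(T,(270+407/4.21,185+155/4.21),.105); sel=ray(T,(270+666/4.21,185+103/4.21),.08)
print(lid,pot,sel,np.hypot(*(pot-sel)[:2]))
rows=[]
for c in(T,S):
    rows.append(np.hstack([ortho(c,*lid[:2],.026,.06,260),ortho(c,*pot[:2],.105,.07,260),ortho(c,*sel[:2],.077,.04,260)]))
cv2.imwrite("pics/ortho.png",np.vstack(rows))
E
```

```text
[0.52063782 0.19437318 0.026     ] [0.50935277 0.00058627 0.105     ] [ 0.54215634 -0.1742659   0.08      ] 0.17790265716245007
```

View pics/ortho.png

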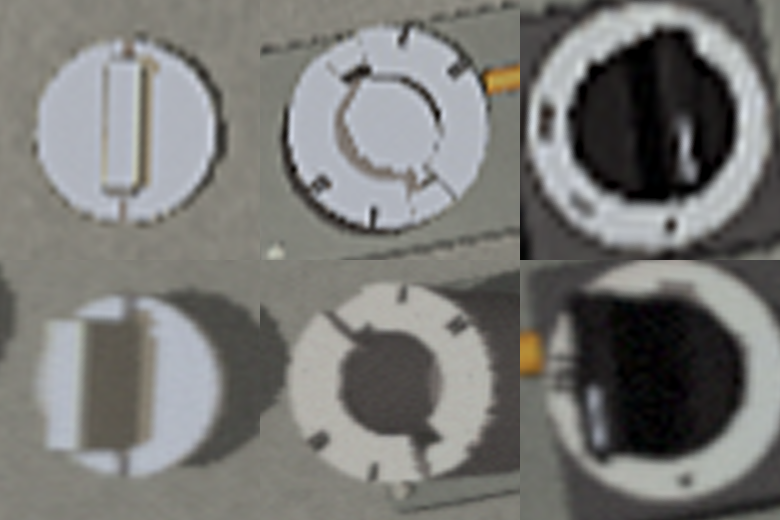

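Identification is confirmed: the white lid's bar lies along about world x. The pot notch is at about 30° and its single tick at about -10°. The dial has one dot at lower right, two dots at lower left and three dots at left. Next I'll refine the centres by triangulation and plan the selector move.

```bash
cat >> h.py <<'E'
def go(x,y,z,yaw):
    "shift (tool axes, mm) after turning by wz so tool y lies at yaw deg"
    from scipy.spatial.transform import Rotation as Ro
    s=bot.state(); R=Ro.from_quat(s["eef_rot"]).as_matrix()
    cur=np.degrees(np.arctan2(R[1,1],R[0,1])); dw=-(yaw-cur+180)%360-180
    if dw<-180: dw+=360
    w=Ro.from_euler('z',yaw-90,degrees=True).as_matrix()@np.diag([-1.,1,-1])
    print("t",s["time_s"],"cur",s["position"].round(4),"yaw",cur.round(2),"tilt",R[:2,2].round(4),"turn wz",np.radians(dw).round(3),"shift mm",(w.T@(np.array([x,y,z])-s["position"])*1e3).round(1),"F",s["force"].round(1),"q7",s["q"][6].round(2),"gap",s["finger_gap"].round(3),s["gripper_force"])
E
python3 - <<'E'
from h import *
T,S=capture("top"),capture("side")
# hull of bright blob ellipse centre in ortho view, both cams -> disparity gives z too
for nm,x,y,z,half,r in(("lid",.521,.195,.026,.06,42),("pot",.511,.001,.105,.07,54),("dial",.5437,-.1745,.077,.045,0)):
    for n,c in(("top",T),("side",S)):
        o=ortho(c,x,y,z,half,520); g=cv2.cvtColor(o,cv2.COLOR_BGR2GRAY)
        m=(cv2.threshold(g,0,255,cv2.THRESH_OTSU)[1] if nm=="dial" else (g>(165)).astype(np.uint8)*255)
        cs=cv2.findContours(m,cv2.RETR_EXTERNAL,cv2.CHAIN_APPROX_NONE)[0]; k=cv2.convexHull(max(cs,key=lambda q:cv2.contourArea(cv2.convexHull(q))))
        e=cv2.fitEllipse(cv2.findContours(cv2.fillConvexPoly(m*0,k,255),0,1)[0][0]); s=2*half/520
        print(nm,n,"centre",round(x-(e[0][1]-260)*s,4),round(y-(e[0][0]-260)*s,4),"axes",np.array(e[1])*s*1e3)
go(.5437,-.1748,.25,102)
E
```

```text
lid top centre 0.5211 0.2119 axes [47.91498272 81.96835327]
lid side centre 0.5214 0.1761 axes [38.57473403 84.64615807]
pot top centre 0.5109 0.0017 axes [105.85206839 106.75922687]
pot side centre 0.5219 -0.0177 axes [ 60.50768867 109.52932622]
dial top centre 0.5434 -0.1739 axes [75.37168297 77.0541018 ]
dial side centre 0.5453 -0.1676 axes [94.5275292  98.72106347]Traceback (most recent call last):
  File "<stdin>", line 11, in <module>
  File "h.py", line 22, in go
    print("t",s["time_s"],"cur",s["position"].round(4),"yaw",cur.round(2),"tilt",R[:2,2].round(4),"turn wz",np.radians(dw).round(3),"shift mm",(w.T@(np.array([x,y,z])-s["position"])*1e3).round(1),"F",s["force"].round(1),"q7",s["q"][6].round(2),"gap",s["finger_gap"].round(3),s["gripper_force"])
                                                                                                                                                                                                                                                          ^^^^^^^^^^^^^^^^^^^^^
AttributeError: 'float' object has no attribute 'round'
```

```bash
sed -i 's/s\["finger_gap"\].round(3)/round(s["finger_gap"],3)/' h.py; python3 -c "
from h import *
go(.5437,-.1745,.25,102)"
```

```text
t 0.3 cur [0.2819 0.5855 0.3036] yaw 64.29 tilt [-0.0002 -0.0006] turn wz -0.658 shift mm [ -98.1 -797.8   53.6] F [0.2 1.  0.4] q7 -0.05 gap 0.997 0.0
```

```bash
python3 -m handwheel '[[0,0,0,0,0,-0.11],[0,0,0,0,0,-0.11],[0,0,0,0,0,-0.11],[0,0,0,0,0,-0.11],[0,0,0,0,0,-0.11],[0,0,0,0,0,-0.11]]' 0 && python3 -m handwheel '[[-5,-40,0,0,0,0],[-5,-40,0,0,0,0],[-5,-40,0,0,0,0],[-5,-40,0,0,0,0],[-5,-40,0,0,0,0],[-5,-40,0,0,0,0],[-5,-40,0,0,0,0]]' && python3 -m handwheel '[[-5,-40,0,0,0,0],[-5,-40,0,0,0,0],[-5,-40,0,0,0,0],[-5,-40,0,0,0,0],[-5,-40,0,0,0,0],[-5,-40,0,0,0,0]]' &&  python3 -m handwheel '[[-5,-40,0,0,0,0],[-5,-40,0,0,0,0],[-5,-40,0,0,0,0],[-5,-40,0,0,0,0],[-5,-40,0,0,0,0],[-5,-40,0,0,0,0],[0,-15,10,0,0,0],[0,0,0,0,0,0]]'
python3 -c "
from h import *
go(.5437,-.1745,.155,102)"
```

```text
time_s: 0.8
position: [0.282, 0.5856, 0.3039]
eef_rot: [-0.108, 0.994, -0.0, 0.0]
force: [-0.4, 0.4, 0.1]
finger_gap: 0.998
gripper_force: 0.0
time_s: 1.38
position: [0.3753, 0.3172, 0.3041]
eef_rot: [-0.105, 0.994, 0.0, 0.0]
force: [0.7, -0.4, -0.2]
finger_gap: 1.0
gripper_force: 0.0
time_s: 1.88
position: [0.4548, 0.0889, 0.3043]
eef_rot: [-0.106, 0.994, 0.0, 0.0]
force: [0.1, 0.2, 0.5]
finger_gap: 0.998
gripper_force: 0.0
time_s: 2.55
position: [0.5366, -0.1575, 0.2928]
eef_rot: [-0.102, 0.995, -0.001, -0.001]
force: [-0.9, 0.2, 0.2]
finger_gap: 1.001
gripper_force: 0.0
t 2.55 cur [ 0.5366 -0.1575  0.2928] yaw 101.65 tilt [-0.0019 -0.0031] turn wz -0.006 shift mm [ -3.4 -18.1 137.8] F [-0.9  0.2  0.2] q7 2.11 gap 1.001 0.0
```

```bash
python3 -m handwheel '[[-3.4,-18,10,0,0,0],[0,0,30,0,0,0],[0,0,30,0,0,0],[0,0,0,0,0,0]]'
python3 - <<'E'
from h import *
go(.5437,-.1745,.155,102)
S,T=capture("side"),capture("top")
cv2.imwrite("pics/sel1.png",np.hstack([cv2.resize(c["pixels"][int(v)-60:int(v)+60,int(u)-60:int(u)+60,::-1].copy(),(400,400),interpolation=cv2.INTER_CUBIC) for c in(S,T) for u,v in proj(c,[.5437,-.1745,.12])]))
E
```

```text
time_s: 2.88
position: [0.5412, -0.1667, 0.2186]
eef_rot: [-0.106, 0.994, 0.002, -0.005]
force: [-1.1, 0.9, -0.8]
finger_gap: 1.003
gripper_force: 0.0
t 2.8833 cur [ 0.5412 -0.1667  0.2186] yaw 102.17 tilt [-0.0108  0.0031] turn wz 0.003 shift mm [-0.8 -8.2 63.6] F [-1.1  0.9 -0.8] q7 2.18 gap 1.003 0.0
```

View pics/sel1.png

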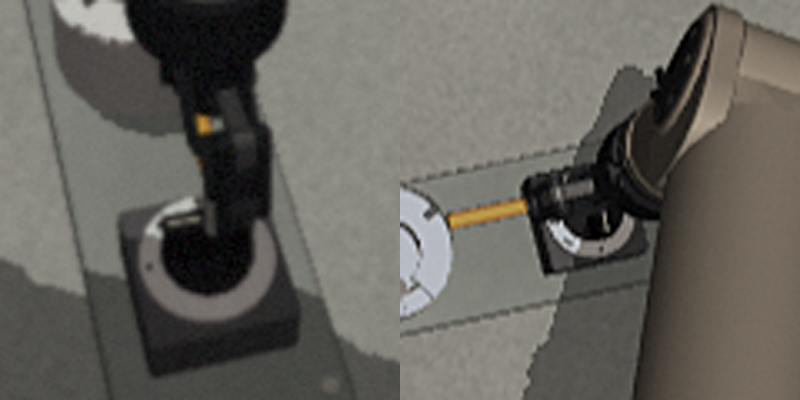

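The knob is under the open fingers. The left panel shows the fingers above the dial at (215,190), and the bar runs across the closing direction. I'll let the arm settle and re-measure.

```bash
python3 -m handwheel '[[0,0,0,0,0,0],[0,0,0,0,0,0],[0,0,0,0,0,0]]' >/dev/null; python3 -c "
from h import *
go(.5437,-.1745,.155,102)"
```

```text
t 3.2333 cur [ 0.5455 -0.1691  0.2258] yaw 102.13 tilt [ 0.0035 -0.0002] turn wz 0.002 shift mm [ 2.9 -4.9 70.8] F [-0.4  0.2  0.1] q7 2.18 gap 1.002 0.0
```

```bash
python3 -m handwheel '[[1.5,-2.5,15,0,0,0],[1.5,-2.5,15,0,0,0],[0,0,14,0,0,0],[0,0,14,0,0,0],[0,0,12,0,0,0],[0,0,0,0,0,0],[0,0,0,0,0,0],[0,0,0,0,0,0]]' ; python3 -c "
from h import *
go(.5437,-.1745,.155,102)"
```

```text
time_s: 3.9
position: [0.5433, -0.1748, 0.1549]
eef_rot: [-0.105, 0.994, -0.0, 0.001]
force: [-0.2, 0.0, -0.2]
finger_gap: 0.999
gripper_force: 0.0
t 3.9 cur [ 0.5433 -0.1748  0.1549] yaw 102.11 tilt [ 0.0018 -0.0003] turn wz 0.002 shift mm [-0.4  0.2 -0.1] F [-0.2  0.  -0.2] q7 2.23 gap 0.999 0.0
```

```bash
python3 -m handwheel '[[0,0,0,0,0,0],[0,0,0,0,0,0],[0,0,0,0,0,0],[0,0,0,0,0,0],[0,0,0,0,0,0],[0,0,0,0,0,0],[0,0,0,0,0,0],[0,0,0,0,0,0]]' 1 25;  python3 -c "
from h import *
go(.5437,-.1745,.155,102);print(bot.state()['ft_torque'])"
```

```text
time_s: 4.57
position: [0.5433, -0.1758, 0.1543]
eef_rot: [-0.105, 0.994, -0.001, 0.001]
force: [2.2, -3.9, -0.8]
finger_gap: 0.159
gripper_force: 27.4
t 4.5667 cur [ 0.5433 -0.1758  0.1543] yaw 102.02 tilt [ 0.0023 -0.0017] turn wz 0.0 shift mm [-0.7  1.2 -0.7] F [ 2.2 -3.9 -0.8] q7 2.23 gap 0.159 27.423407435417175
[-0.7082027  -0.38260558 -0.22503506]
```

```bash
python3 -m handwheel '[[0,0,0,0,0,0.06],[0,0,0,0,0,0.06],[0,0,0,0,0,0.06],[0,0,0,0,0,0.06],[0,0,0,0,0,0.06],[0,0,0,0,0,0.06],[0,0,0,0,0,0.06],[0,0,0,0,0,0.06]]'; python3 -m handwheel '[[0,0,0,0,0,0.06],[0,0,0,0,0,0.06],[0,0,0,0,0,0.06],[0,0,0,0,0,0.06],[0,0,0,0,0,0.06],[0,0,0,0,0,0.06],[0,0,0,0,0,0.05],[0,0,0,0,0,0]]';python3 -m handwheel '[[0,0,0,0,0,0],[0,0,0,0,0,0],[0,0,0,0,0,0]]'
python3 -c "
from h import *
go(.5437,-.1745,.155,51);print(bot.state()['ft_torque'])"
```

```text
time_s: 5.23
position: [0.5434, -0.1758, 0.1543]
eef_rot: [0.135, 0.991, -0.001, 0.001]
force: [1.8, -3.8, -0.4]
finger_gap: 0.158
gripper_force: 24.7
time_s: 5.9
position: [0.5434, -0.1757, 0.1543]
eef_rot: [0.333, 0.943, -0.001, 0.001]
force: [1.3, -4.2, 0.4]
finger_gap: 0.155
gripper_force: 24.9
time_s: 6.15
position: [0.5434, -0.1758, 0.1543]
eef_rot: [0.332, 0.943, -0.001, 0.001]
force: [2.7, -5.2, -0.8]
finger_gap: 0.157
gripper_force: 24.9
t 6.15 cur [ 0.5434 -0.1758  0.1543] yaw 51.17 tilt [ 0.0024 -0.0021] turn wz 0.003 shift mm [ 0.5  1.2 -0.7] F [ 2.7 -5.2 -0.8] q7 1.47 gap 0.157 24.870467483997345
[-0.94540346 -0.50436376 -0.09013625]
```

Turned by 0.89 rad. I'll open the gripper, lift, and check.

```bash
python3 -m handwheel '[[0,0,0,0,0,0],[0,0,0,0,0,0],[0,0,0,0,0,0],[0,0,0,0,0,0],[0,0,0,0,0,0]]' 0; python3 -m handwheel '[[0,0,-20,0,0,0],[0,0,-30,0,0,0],[0,0,-35,0,0,0],[0,0,-35,0,0,0],[0,0,0,0,0,0],[0,0,0,0,0,0]]';python3 -c "
from h import *
go(.5212,.195,.25,88)"
```

```text
time_s: 6.57
position: [0.5424, -0.174, 0.1537]
eef_rot: [0.333, 0.943, 0.0, -0.0]
force: [-0.0, -0.2, -0.5]
finger_gap: 0.854
gripper_force: 0.0
time_s: 7.07
position: [0.5436, -0.1749, 0.276]
eef_rot: [0.333, 0.943, 0.001, 0.002]
force: [-0.2, 0.3, -1.0]
finger_gap: 1.0
gripper_force: 0.0
t 7.0667 cur [ 0.5436 -0.1749  0.276 ] yaw 51.14 tilt [0.0046 0.0001] turn wz -0.643 shift mm [ 35.3 368.9  26. ] F [-0.2  0.3 -1. ] q7 1.37 gap 1.0 0.0
```

```bash
python3 -m handwheel '[[0,0,0,0,0,-0.107],[0,0,0,0,0,-0.107],[0,0,0,0,0,-0.107],[0,0,0,0,0,-0.107],[0,0,0,0,0,-0.107],[0,0,0,0,0,-0.107]]'; python3 -m handwheel '[[5,40,0,0,0,0],[5,40,0,0,0,0],[5,40,0,0,0,0],[5,40,0,0,0,0],[5,40,0,0,0,0],[5,40,0,0,0,0],[5,40,0,0,0,0],[0,40,0,0,0,0]]';python3 -m handwheel '[[0,40,10,0,0,0],[0,9,16,0,0,0],[0,0,0,0,0,0],[0,0,0,0,0,0],[0,0,0,0,0,0],[0,0,0,0,0,0]]';python3 - <<'E'
from h import *
go(.5212,.195,.12,88)
S,T=capture("side"),capture("top")
L=[.5212,.195,.06]
u,v=proj(S,L)[0].astype(int)
cv2.imwrite("pics/lid1.png",np.hstack([cv2.resize(ortho(T,.5437,-.1745,.077,.045,400),(400,400)),cv2.resize(S["pixels"][v-70:v+50,u-60:u+60,::-1].copy(),(400,400),interpolation=cv2.INTER_CUBIC)]))
E
```

```text
time_s: 7.57
position: [0.5417, -0.1739, 0.272]
eef_rot: [0.016, 1.0, 0.001, -0.002]
force: [-0.1, 0.6, -0.1]
finger_gap: 1.002
gripper_force: 0.0
time_s: 8.23
position: [0.5172, 0.1484, 0.2723]
eef_rot: [0.018, 1.0, -0.0, -0.002]
force: [-0.0, -0.3, 0.3]
finger_gap: 1.0
gripper_force: 0.0
time_s: 8.73
position: [0.5216, 0.1935, 0.2482]
eef_rot: [0.02, 1.0, -0.0, 0.0]
force: [0.5, -0.6, -0.3]
finger_gap: 0.997
gripper_force: 0.0
t 8.7333 cur [0.5216 0.1935 0.2482] yaw 87.72 tilt [ 0.0004 -0.0004] turn wz -0.005 shift mm [  0.5   1.5 128.2] F [ 0.5 -0.6 -0.3] q7 1.23 gap 0.997 0.0
```

View pics/lid1.png

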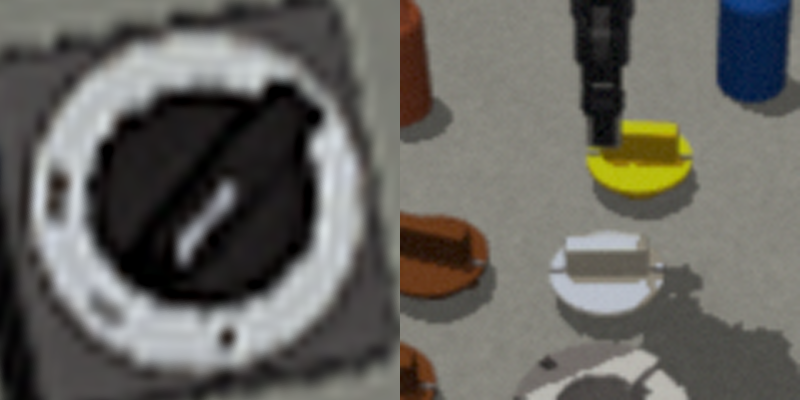

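The stripe now points at the two dots: the left panel shows it running from (232,185) to (182,260), with the dots at (105,305). The gripper is above the white lid, so I'll descend.

```bash
python3 -m handwheel '[[0,1.5,30,0,0,0],[0,0,30,0,0,0],[0,0,30,0,0,0],[0,0,25,0,0,0],[0,0,15,0,0,0],[0,0,12,0,0,0],[0,0,0,0,0,0],[0,0,0,0,0,0]]' >/dev/null; python3 -c "
from h import *
go(.5212,.195,.106,88)"; python3 -m handwheel '[[0,0,0,0,0,0],[0,0,0,0,0,0],[0,0,0,0,0,0],[0,0,0,0,0,0],[0,0,0,0,0,0],[0,0,0,0,0,0],[0,0,0,0,0,0],[0,0,0,0,0,0]]' 1 60;  python3 -c "
from h import *
go(.5437,.195,.106,88);print(bot.state()['ft_torque'])"
```

```text
t 9.5 cur [0.5217 0.1966 0.1063] yaw 87.85 tilt [0.0004 0.0001] turn wz -0.003 shift mm [ 0.4 -1.6  0.3] F [ 0.7 -0.1 -0.1] q7 1.31 gap 1.0 0.0
time_s: 10.17
position: [0.5214, 0.1969, 0.1063]
eef_rot: [0.018, 1.0, 0.0, 0.0]
force: [-1.3, -0.1, 3.6]
finger_gap: 0.174
gripper_force: 62.3
t 10.1667 cur [0.5214 0.1969 0.1063] yaw 87.89 tilt [0.0003 0.0002] turn wz -0.002 shift mm [-22.3  -1.1   0.3] F [-1.3 -0.1  3.6] q7 1.31 gap 0.174 62.27045774459839
[-0.07138201  0.14797006  0.02329392]
```

```bash
python3 -m handwheel '[[0,0,-15,0,0,0],[0,0,-25,0,0,0],[0,0,-30,0,0,0],[0,0,-35,0,0,0],[0,0,-35,0,0,0],[0,0,0,0,0,0],[0,0,0,0,0,0]]';  python3 -c "
from h import *
go(.5113,.0015,.243,120);print(bot.state()['ft_torque'])"
```

```text
time_s: 10.75
position: [0.522, 0.1974, 0.2475]
eef_rot: [0.018, 1.0, 0.001, 0.002]
force: [-0.8, -0.0, -2.4]
finger_gap: 0.174
gripper_force: 61.7
t 10.75 cur [0.522  0.1974 0.2475] yaw 87.9 tilt [0.0033 0.0023] turn wz -0.56 shift mm [ 107.2 -164.3    4.5] F [-0.8 -0.  -2.4] q7 1.23 gap 0.174 61.7474091053009
[0.01555256 0.03569732 0.00867791]
```

```bash
python3 -m handwheel '[[0,0,0,0,0,-0.08],[0,0,0,0,0,-0.08],[0,0,0,0,0,-0.08],[0,0,0,0,0,-0.08],[0,0,0,0,0,-0.08],[0,0,0,0,0,-0.08],[0,0,0,0,0,-0.08],[0,0,0,0,0,0]]'>/dev/null; python3 -m handwheel '[[10,-16,0,0,0,0],[16,-25,0,0,0,0],[16,-25,0,0,0,0],[16,-25,0,0,0,0],[16,-25,0,0,0,0],[16,-24,0,0,0,0],[12,-16,0,0,0,0],[5,-8,0,0,0,0]]' >/dev/null; python3 -m handwheel '[[0,0,0,0,0,0],[0,0,0,0,0,0],[0,0,0,0,0,0],[0,0,0,0,0,0]]';  python3 - <<'E'
from h import *
go(.5113,.0015,.235,120)
s=bot.state();T,S=capture("top"),capture("side")
P=s["position"].copy(); zb=P[2]-.1063
rows=[ortho(S,.5113,.0015,.105,.07,400),ortho(S,P[0],P[1],zb+.026,.07,400)]
cv2.imwrite("pics/ins.png",np.hstack(rows)); print(zb)
E
```

```text
time_s: 12.42
position: [0.5107, 0.0036, 0.2456]
eef_rot: [-0.26, 0.966, 0.0, -0.0]
force: [1.1, 0.1, -2.3]
finger_gap: 0.175
gripper_force: 61.5
t 12.4167 cur [0.5107 0.0036 0.2456] yaw 120.15 tilt [-0.0004  0.0007] turn wz 0.003 shift mm [ 0.5 -2.1 10.6] F [ 1.1  0.1 -2.3] q7 2.11 gap 0.175 61.50611400604248
0.1392644404928315
```

View pics/ins.png

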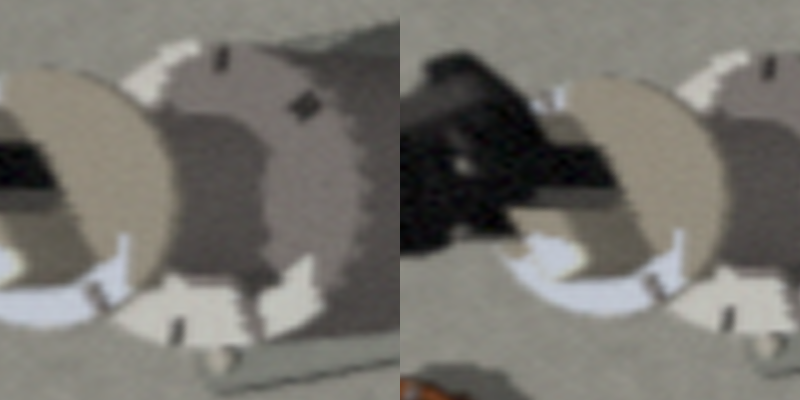

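The right panel shows the held lid's flange centred at (602,196), with its bar at about 30°. The left panel shows the pot centre at (205,195). In the same camera the pot lies +0.9 mm in x and -2.9 mm in y from the lid, so the TCP target is (0.5116, 0.0007).

```bash
python3 -c "
from h import *
go(.5116,.0007,.2133,119.9)"; python3 -m handwheel '[[1,-2.5,0,0,0,0],[0,0,12,0,0,0],[0,0,12,0,0,0],[0,0,6,0,0,0],[0,0,0,0,0,0],[0,0,0,0,0,0],[0,0,0,0,0,0]]'; python3 -c "
from h import *
go(.5116,.0007,.1913,119.9)"
```

```text
t 12.5167 cur [0.5107 0.003  0.2457] yaw 120.12 tilt [-0.0002  0.0004] turn wz 0.004 shift mm [ 0.3 -2.5 32.4] F [-0.1 -0.1 -2.1] q7 2.11 gap 0.169 61.5064001083374
time_s: 13.1
position: [0.5114, -0.0012, 0.2164]
eef_rot: [-0.259, 0.966, -0.0, 0.001]
force: [-0.5, -0.5, -2.2]
finger_gap: 0.173
gripper_force: 61.5
t 13.1 cur [ 0.5114 -0.0012  0.2164] yaw 119.99 tilt [0.0011 0.0002] turn wz 0.002 shift mm [-1.1  1.5 25.1] F [-0.5 -0.5 -2.2] q7 2.14 gap 0.173 61.508506536483765
```

```bash
python3 -m handwheel '[[-1,1.5,3,0,0,0],[0,0,3,0,0,0],[0,0,3,0,0,0],[0,0,3,0,0,0],[0,0,0,0,0,0],[0,0,0,0,0,0]]'; python3 -c "
from h import *
go(.5116,.0007,.1913,119.9)"
```

```text
time_s: 13.6
position: [0.5109, 0.0006, 0.2036]
eef_rot: [-0.259, 0.966, 0.0, -0.0]
force: [-0.3, -0.2, -1.9]
finger_gap: 0.169
gripper_force: 61.5
t 13.6 cur [0.5109 0.0006 0.2036] yaw 119.98 tilt [-0.0005 -0.    ] turn wz 0.001 shift mm [-0.7 -0.2 12.3] F [-0.3 -0.2 -1.9] q7 2.14 gap 0.169 61.50689363479614
```

The plug and lugs have entered without contact, so I'll continue.

```bash
python3 -m handwheel '[[0,0,2.5,0,0,0],[0,0,2.5,0,0,0],[0,0,2.5,0,0,0],[0,0,2.5,0,0,0],[0,0,2,0,0,0],[0,0,0,0,0,0],[0,0,0,0,0,0]]'; python3 -c "
from h import *
go(.5116,.0007,.1913,119.9)"
```

```text
time_s: 14.18
position: [0.511, 0.0008, 0.1917]
eef_rot: [-0.259, 0.966, 0.0, -0.0]
force: [0.7, 1.0, -3.2]
finger_gap: 0.174
gripper_force: 61.5
t 14.1833 cur [0.511  0.0008 0.1917] yaw 119.99 tilt [-0.0001  0.0003] turn wz 0.002 shift mm [-0.5 -0.4  0.4] F [ 0.7  1.  -3.2] q7 2.15 gap 0.174 61.475114822387695
```

```bash
python3 -m handwheel '[[0,0,0.8,0,0,0],[0,0,0.8,0,0,0],[0,0,0,0,0,0],[0,0,0,0,0,0],[0,0,0,0,0,0]]'; python3 -c "
from h import *
go(.5116,.0007,.1913,119.9)"
```

```text
time_s: 14.6
position: [0.5112, 0.0006, 0.1912]
eef_rot: [-0.259, 0.966, 0.0, 0.0]
force: [-2.2, 0.3, 5.3]
finger_gap: 0.173
gripper_force: 62.7
t 14.6 cur [0.5112 0.0006 0.1912] yaw 119.96 tilt [0.0002 0.0009] turn wz 0.001 shift mm [-0.4 -0.1 -0.1] F [-2.2  0.3  5.3] q7 2.15 gap 0.173 62.67027497291565
```

Seated: z matches and there is a light downward contact force. Now I'll twist clockwise.

```bash
python3 -m handwheel '[[0,0,0,0,0,0.03],[0,0,0,0,0,0.05],[0,0,0,0,0,0.05],[0,0,0,0,0,0.05],[0,0,0,0,0,0.05],[0,0,0,0,0,0.05],[0,0,0,0,0,0.04],[0,0,0,0,0,0]]' - 80; python3 -m handwheel '[[0,0,0,0,0,0.05],[0,0,0,0,0,0.05],[0,0,0,0,0,0.05],[0,0,0,0,0,0.05],[0,0,0,0,0,0.05],[0,0,0,0,0,0.04],[0,0,0,0,0,0],[0,0,0,0,0,0]]';python3 -c "
from h import *
go(.5116,.0007,.1913,79.9);print(bot.state()['ft_torque'])"
```

```text
time_s: 15.27
position: [0.5108, 0.0007, 0.1913]
eef_rot: [-0.101, 0.995, 0.0, -0.0]
force: [-4.0, -0.0, 6.9]
finger_gap: 0.168
gripper_force: 81.2
time_s: 15.93
position: [0.5108, 0.0007, 0.1913]
eef_rot: [0.043, 0.999, 0.0, -0.0]
force: [-4.3, 0.5, 7.6]
finger_gap: 0.169
gripper_force: 81.2
t 15.9333 cur [0.5108 0.0007 0.1913] yaw 85.05 tilt [-0.0008  0.001 ] turn wz 0.09 shift mm [-0.8  0.2 -0. ] F [-4.3  0.5  7.6] q7 1.59 gap 0.169 81.24857783317566
[0.41083131 0.77522758 0.11963432]
```

```bash
python3 -m handwheel '[[0,0,0,0,0,0.03],[0,0,0,0,0,0.03],[0,0,0,0,0,0.03],[0,0,0,0,0,0],[0,0,0,0,0,0],[0,0,0,0,0,0]]';python3 - <<'E'
from h import *
go(.5116,.0007,.1913,79.9);print(bot.state()['ft_torque'])
T,S=capture("top"),capture("side")
cv2.imwrite("pics/end.png",np.hstack([ortho(S,.513,.0005,.111,.065,400),ortho(T,.5113,.0015,.111,.065,400)]))
E
```

```text
time_s: 16.43
position: [0.5107, 0.0007, 0.1913]
eef_rot: [0.088, 0.996, 0.0, -0.0]
force: [-3.5, 0.6, 7.3]
finger_gap: 0.168
gripper_force: 81.3
t 16.4333 cur [0.5107 0.0007 0.1913] yaw 79.91 tilt [-0.0009  0.0011] turn wz 0.0 shift mm [-0.8  0.2 -0. ] F [-3.5  0.6  7.3] q7 1.51 gap 0.168 81.29606008529663
[0.39202207 0.8125897  0.20947305]
```

View pics/end.png

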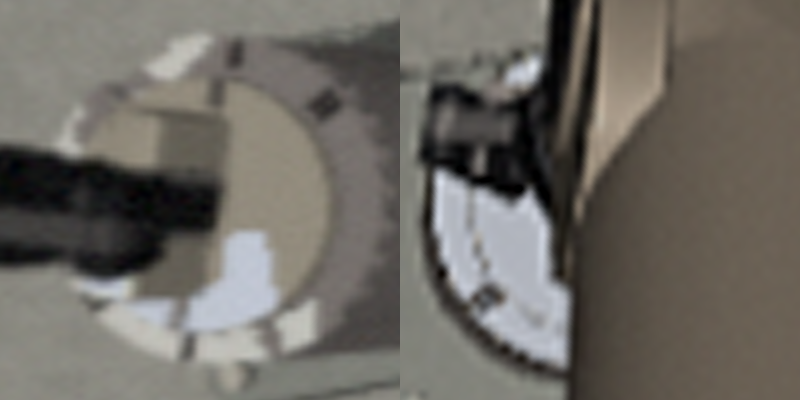

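In the left panel, the lid's flange marks at (217,92) and (178,313) are parallel to the single ticks at (236,52) and (187,345), about 10.0° against 9.5°. The lid is seated, at the half-way tick, and held.

```bash
python3 -c "
from workcell import bot
print(bot.job_done())"
```

```text
the job is handed in; nothing more can be done
None
```

I handed the job in with the selector on the two dots and the lid in the pot, held gripped at the half-way tick. My last measurements agreed with that, but the hand-in call gave no pass or fail.

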